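Hang the bauble bucket on the stall's wire grid

ROBOT

A 7-joint arm with a two-finger parallel gripper is mounted at the origin on the work surface. World frame = base frame: x ahead of the robot, y to its left, z up, the work surface at z = 0. Lengths are in m, angles in rad, forces in N, time in s.
With the tool pointing down it reaches from about 0.4 to 0.875 m from the base axis. Payload 19.3 kg.
Tool frame: the origin (TCP) lies at the very end of the fingers, on their centre line; the grasp point (between the pads) lies 19 mm behind it; z points along the fingers, x is the direction in which the jaws open and shut, and the axes are right-handed (so a half turn about z gives the same grasp; the last joint's range is limited). The gripper opens to 85 mm and grips with 20 to 120 N. Pads are 22 mm wide; open, the fingers measure 114 mm over their backs; the gripper's body (76 mm by 85 mm) begins 54 mm behind the grasp point. The pads swing forward as they close: fully open they stand 13 mm farther back than shut.
Start: joints at [1.046, 0.521, -0.036, 1.599, 0.021, 1.021, -0.113], TCP at [0.275, -0.561, 0.231] pointing down, gripper open.
Joint ranges: [-2.91, 2.91], [-0.3, 2.13], [-1.5, 1.42], [0.17, 2.43], [-1.26, 4.41], [0.16, 1.93], [-2.52, 2.52]. Speed limits (rad/s): [1.89, 1.89, 2.39, 2.39, 3.01, 3.01, 3.01].

INTERFACE

Orientations are given as [roll, pitch, yaw] about the fixed x, y, z axes, in that order (R = Rz(yaw) Ry(pitch) Rx(roll)).
In Python, from workcell import observe, eyes, job_done gives the robot as it stands. The module is installed in compiled form; this text tells all that it offers.
- The arm moves only by the shell command python3 -m pendant 'ROWS' [FORCE]. ROWS is JSON, a list of rows, each an object of numbers: "dx", "dy", "dz": the shift along the tool's x, y, z in mm; "ax", "ay", "az": the turn, a rotation vector about the tool's x, y, z in degrees; "claw": the finger opening in mm, from 0 to 85.4. A call has 1 to 10 rows; each row is the pose to reach, as a shift and turn from the pose commanded when the call began, along the tool's axes at that moment; what a row does not reach only later rows make up. A row lasts 1/12 s, in which the tool goes at most 41.7 mm and 7.16 degrees, less where a joint would pass 70% of its speed; a pose out of reach is approached as far as the arm can. A call with a gripper value outside its range is refused whole. The fingers move at their own pace and stop on an object; FORCE is the grip in N (left out, the last holds). Time passes only in rows, so rows that repeat a pose let the fingers close. It gives the time, the measured TCP pose, the force and the opening at its end, in the units of the state.
- observe(): the state, without advancing time (a new reading comes with each control period).
- eyes.grab_frame(name): name is "side" or "top"; returns a dict with "image" (420x560x3 uint8, blue, green, red), "fovy" (degrees; the focal length in pixels is half the picture's height over the tangent of half this angle, whatever the lens; pixels are square), "cx", "cy" (the principal point, pixels), "dist" ([k1, k2, p1, p2, k3] as OpenCV has them; the pictures are not rectified), "view" (4x4, takes a point from world to camera coordinates). Camera axes: x right, y up, looking along -z (the intrinsics and any distortion apply to the point x, -y, -z); pixel columns grow to the right and rows downward; lengths in m; the calibration is good to about 2 mm. A picture is of the moment at which its call begins. There is no depth.
- job_done(): hands the job in, once; it reports no verdict.
The state is a dict: "clock": time; "qpos": joint angles; "qd": joint speeds; "joint_efforts": joint torques, N m; "position": TCP position; "tool_rot": TCP orientation; "force": force on the tool from outside, world axes, zero at the start; "moment": the same for the moment, N m; "grip_width": finger opening in m.
Only numpy, scipy, OpenCV 4.12 (cv2) and the standard library are available. Lean on these libraries where they do the work, as an engineer would, in place of code of your own. Each camera call takes 0.05 s, during which the arm holds its last target.

TASK

Take the deep round bucket of baubles by the wooden knob on its hook and hang it on the top bar of the wire-grid display stand, near the middle of the bar. The bucket hangs out to one side of its hook, so lower it until the hook rests on the bar before you let go, then ease the grip off so that it neither drops nor swings off. Leave the shallow tray where it stands.

Things in the scene. Friction and masses are not known exactly. Their poses are not given: they have to be found in the camera images.
- tin_grip (a point): In the square wooden knob (22 x 22, 50 mm tall) of the loose, deep round steel bucket (84 across, 80 mm high, full of baubles, about 0.3 kg). On the knob's axis, 21 mm below its top, 155 mm above the bucket's underside. The knob stands on the bucket's hook, off to the side: the bucket's middle is 59 mm away along -x of this frame. z up; knob sides along x and y.
- tin_hook (a point): Where the bar should sit in the bucket's hook: middle of its bridge's flat underside, 34 mm below tin_grip. The hook is an upside-down U of strap, 30 mm wide along y: on the -x side the strap down the bucket's back, on the +x side a free tongue reaching 25 mm below this point; 28 mm opening between them along x. Bridge 5 mm thick. Axes as tin_grip.
- bar_mid (a point): Top of the top bar, at its middle, on the fixed wire-grid stand; 204 mm above the counter. Bar 8 mm thick, 300 mm long, along y; x points away from the robot, square to the grid. Upright and level wires fill the plane below it; low feet at both ends. With the bucket on the robot's side the tongue goes behind the grid; let go, the bucket leans 2 to 12 degrees, its back on the wires.
- tray_knob (a point): Bystander: wooden knob (22 x 22, 50 mm tall; this point 21 mm below its top, 119 mm above the counter) of the loose, shallow rectangular steel tray (90 x 110, 30 mm high) with a hook of the same kind. The tray's middle is 63 mm away along -x. Not to be moved. Between tray and bucket stands a white candle 74 mm tall.

How it is judged:
On the way:
1. the bucket's hook is over the bar and lowered onto it while the robot still holds it (x of tin_hook in the frame of bar_mid between -0.018 and 0.018 m and y of tin_hook in the frame of bar_mid between -0.05 and 0.05 m and z of tin_hook in the frame of bar_mid between -0.012 and 0.01 m and contact force between the fingers and tin above 0.5 N), for 0.1 s.
At the end, for the whole second after the job is handed in: The bucket hangs at rest on the top bar: the bar lies in its hook (hook seat within 18 mm of the bar across it, between 12 mm below and 10 mm above its top, and within 50 mm of the bar's middle along it), leaning less than 20 degrees, and the tray is within 30 mm of where it stood (x of tin_hook in the frame of bar_mid between -0.018 and 0.018 m and y of tin_hook in the frame of bar_mid between -0.05 and 0.05 m and z of tin_hook in the frame of bar_mid between -0.012 and 0.01 m and angle between tin_hook's own z axis and vertical below 0.35 rad and linear speed of tin below 0.03 m/s and distance of tray_knob from where it was at the start of the episode below 0.03 m); the robot touches nothing.
It fails at once if the bucket drops or swings hard when not held (faster than 0.5 m/s) (linear speed of tin above 0.5 m/s and contact force between the fingers and tin below 0.05 N).
It fails at once if the shallow tray is moved by more than 30 mm (distance of tray_knob from where it was at the start of the episode above 0.03 m).
It also fails if it takes over 48 s, if anything falls off the work surface, if the arm or the gripper's body presses on something with over 40 N, if the wrist force passes 120 N, or if a joint passes its speed limit or range.

## Working session

There is one attempt and no reset: what is moved stays moved. The work goes in short steps, Python scripts to look and compute and a shell command to move; the robot and the scene stay as the last step left them, time stands still between calls to the robot, and variables do not carry over. Pictures are saved under pics/ and viewed, and the job is handed in when it is done.

```bash
mkdir -p pics
cat > h.py <<'E'
import numpy as np, cv2
from workcell import observe, eyes, job_done
def grab(n,fn):
    f=eyes.grab_frame(n); cv2.imwrite('pics/'+fn+'.png',f['image']); np.save('pics/'+fn+'.npy',f,allow_pickle=True); return f
def load(fn): return np.load('pics/'+fn+'.npy',allow_pickle=True).item()
def K(f):
    h=f['image'].shape[0]; fl=h/2/np.tan(np.radians(f['fovy'])/2)
    return np.array([[fl,0,f['cx']],[0,fl,f['cy']],[0,0,1.]])
def ray(f,uv):
    p=cv2.undistortPoints(np.array([[uv]],float),K(f),np.array(f['dist'],float))[0,0]
    d=np.array([p[0],-p[1],-1.]); V=np.array(f['view']); R=V[:3,:3]
    d=R.T@d; return -R.T@V[:3,3], d/np.linalg.norm(d)
def onz(f,uv,z):
    c,d=ray(f,uv); return c+d*(z-c[2])/d[2]
def proj(f,P):
    V=np.array(f['view']); p=V[:3,:3]@np.array(P,float)+V[:3,3]; p=np.array([[p[0],-p[1],-p[2]]])
    return cv2.projectPoints(p,np.zeros(3),np.zeros(3),K(f),np.array(f['dist'],float))[0][0,0]
def tri(f1,u1,f2,u2):
    c1,d1=ray(f1,u1);c2,d2=ray(f2,u2)
    A=np.stack([d1,-d2],1); s=np.linalg.lstsq(A,c2-c1,rcond=None)[0]
    a=c1+s[0]*d1;b=c2+s[1]*d2; return (a+b)/2,np.linalg.norm(a-b)
E
python3 - <<'E'
from h import *
for n in('side','top'):
    f=grab(n,n+'0'); print(n,f['fovy'],f['cx'],f['cy'],f['dist']); V=np.array(f['view']); print(-V[:3,:3].T@V[:3,3], -V[2,:3])
s=observe(); print(s)
E
```

```text
side 51.95500937031538 280.8038684486401 203.56936349113633 [0.01947792 0.         0.         0.         0.        ]
[0.1951659  0.63845715 0.61181072] [ 0.43898875 -0.75692956 -0.48409351]
top 43.29673765738331 275.84065632674884 206.1848032149353 [-0.05113237  0.          0.          0.          0.        ]
[0.35392467 0.01135546 1.12560084] [ 2.07646196e-01  8.38188039e-04 -9.78203637e-01]
{'clock': 0.1, 'qpos': array([ 1.04584291,  0.5219456 , -0.03634546,  1.59994894,  0.02116167,
        1.02107914, -0.11278467]), 'qd': array([ 3.43761186e-04, -1.66480207e-03, -4.07475869e-05, -2.03847702e-03,
       -9.94851442e-04, -1.06224352e-03,  4.63860885e-04]), 'joint_efforts': array([ 5.85119313e-03, -9.28491068e+01,  1.98504813e+00, -3.70537090e+01,
        1.81898352e-02,  5.31131212e-03, -9.36956667e-05]), 'position': array([ 0.27438412, -0.56121912,  0.23078929]), 'tool_rot': array([ 3.14156524e+00,  9.98008346e-04, -1.11604302e+00]), 'force': array([ 0.60432671,  0.30120645, -0.8217382 ]), 'moment': array([ 0.02180438, -0.00814958, -0.02417199]), 'grip_width': 0.08503739128065353}
```

View pics/side0.png

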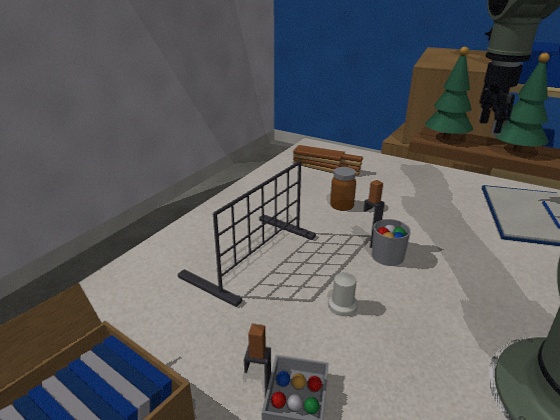

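View pics/top0.png

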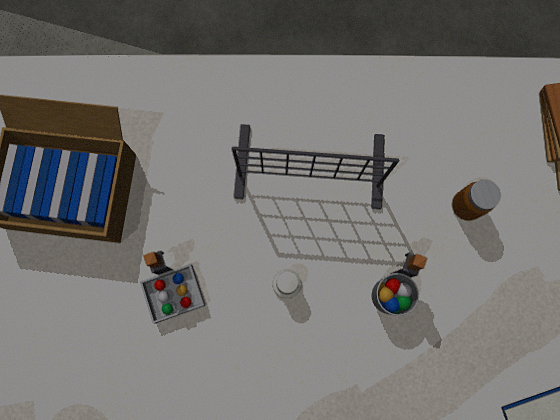

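The side view shows the stand (bar from about (216,211) to (300,166)), the bucket knob near (376,192) and the tray knob near (257,340). In the top view the bar runs (235,149)–(396,160), the bucket knob is near (415,261) and the tray knob near (154,259). I'll zoom in for details.

Run:
```python
from h import *
a=load('side0')['image'];b=load('top0')['image']
c=cv2.resize(a[160:280,340:430],None,fx=5,fy=5,interpolation=cv2.INTER_CUBIC)
d=cv2.resize(b[235:325,360:440],None,fx=6.5,fy=6.5,interpolation=cv2.INTER_CUBIC)[:600,:]
d=d[:, :350+170]; 
o=np.zeros((600,800,3),np.uint8); o[:c.shape[0],:400]=cv2.resize(c,(400,533))[:0].shape and 0
o[:533,:400]=cv2.resize(a[160:280,340:430],(400,533),interpolation=cv2.INTER_CUBIC); o[:450,400:]=cv2.resize(b[235:325,360:440],(400,450),interpolation=cv2.INTER_CUBIC)
cv2.imwrite('pics/z1.png',o)
for n,im in(('side',a),('top',b)):
    hsv=cv2.cvtColor(im,cv2.COLOR_BGR2HSV)
    m=cv2.inRange(hsv,(3,110,60),(16,255,255))
    k,l,s,ce=cv2.connectedComponentsWithStats(m)
    for i in range(1,k):
        if s[i,4]>40: print(n,s[i],ce[i], cv2.minAreaRect(np.argwhere(l==i)[:,::-1].astype(np.float32)))
```

```text
side [ 404   49   54   77 1076] [428.12546468  84.87825279] ((425.35205078125, 87.14496612548828), (36.33441162109375, 84.74402618408203), 22.380136489868164)
side [468  50  24  28 211] [477.94312796  62.2985782 ] ((478.848388671875, 63.668033599853516), (23.35822105407715, 26.34589958190918), 5.19442892074585)
side [469  74  15  27 158] [476.10759494  87.11392405] ((476.5599670410156, 87.57999420166016), (12.303658485412598, 26.728639602661133), 8.130102157592773)
side [466 100  25  37 235] [476.61702128 120.96170213] ((478.7019958496094, 117.96009826660156), (23.870180130004883, 35.60552215576172), 2.862405300140381)
side [ 384  119  176   62 3358] [471.02144133 154.27188803] ((474.45086669921875, 150.54098510742188), (177.46450805664062, 41.63167190551758), 11.53462028503418)
side [294 145  69  19 534] [325.15168539 153.14794007] ((328.0163879394531, 153.8730926513672), (68.46466827392578, 10.941548347473145), 7.352379322052002)
side [301 160  38   9 128] [319.8125 163.5   ] ((319.45684814453125, 163.6040496826172), (37.33345413208008, 6.697222709655762), 4.085616588592529)
side [
[... 2317 characters left out ...]
3583984, 128.5475616455078), (8.359935760498047, 19.01026153564453), 66.37062072753906)
top [ 91 128  18  12  62] [ 99.93548387 133.91935484] ((99.37196350097656, 133.15243530273438), (17.558616638183594, 10.15970230102539), 6.34019136428833)
top [460 182  21  31 134] [467.86567164 196.90298507] ((469.3945617675781, 198.57354736328125), (30.593442916870117, 15.735700607299805), 78.31063079833984)
top [144 252  13  14 125] [149.976 258.368] ((149.9499969482422, 258.3500061035156), (10.75174331665039, 11.067971229553223), 71.56504821777344)
top [407 254  20  15 178] [417.21348315 260.66853933] ((416.6886901855469, 261.3396301269531), (16.62062644958496, 14.285496711730957), 15.945395469665527)
```

View pics/z1.png

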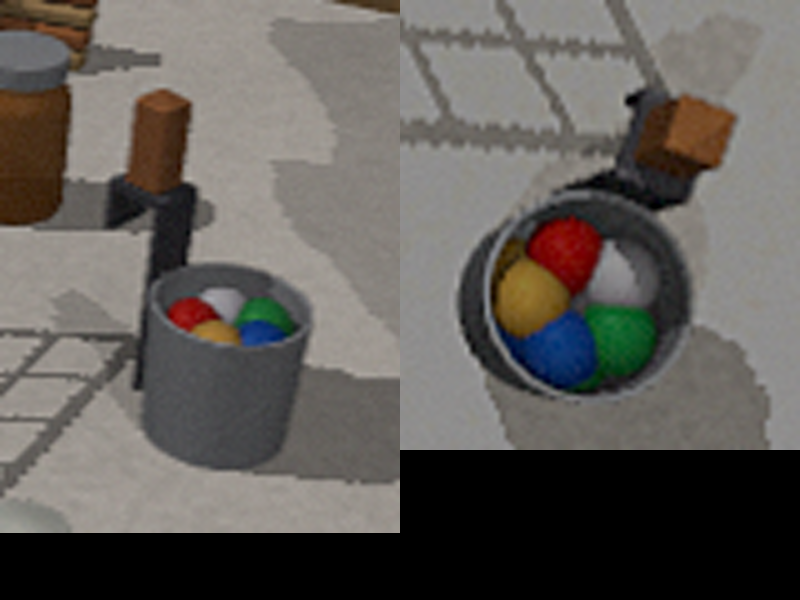

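Run:
```python
from h import *
a=load('side0')['image'];b=load('top0')['image']
cv2.imwrite('pics/z2.png',cv2.resize(a[150:300,195:325],(520,600),interpolation=cv2.INTER_CUBIC))
cv2.imwrite('pics/z3.png',cv2.resize(b[115:215,225:405],(800,444),interpolation=cv2.INTER_CUBIC))
s=load('side0');t=load('top0')
P,e=tri(s,(376.2,182.1),t,(420.4,261.6)); print('knobtop',P,e)
P[2]; q=[onz(t,(360+x/5-.4,235+y/5-.4),P[2]) for x,y in[(680,95),(735,122),(715,172),(662,148)]]; print(np.array(q))
c=onz(t,(360+590/5,235+294/5),.08); print('bucket rim c',c)
for (us,ut) in [((216,211),(235,149)),((300,166),(396,160))]:
    print(tri(s,us,t,ut))
for k in range(0,300,50): pass
```

```text
knobtop [ 0.45503801 -0.24943866  0.17354939] 0.0006267699423825199
[[ 0.46938912 -0.38859792  0.17354939]
 [ 0.45952258 -0.40821543  0.17354939]
 [ 0.44135652 -0.39932789  0.17354939]
 [ 0.45007344 -0.38043448  0.17354939]]
bucket rim c [ 0.40120946 -0.38650496  0.08      ]
(array([0.65651379, 0.08730556, 0.20266787]), np.float64(0.0004250667224340585))
(array([ 0.6385382 , -0.21113911,  0.18729352]), np.float64(0.0061806752954460305))
```

View pics/z2.png

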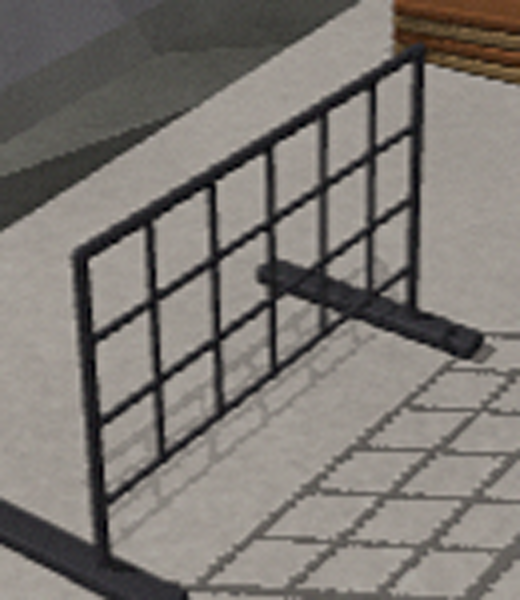

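View pics/z3.png

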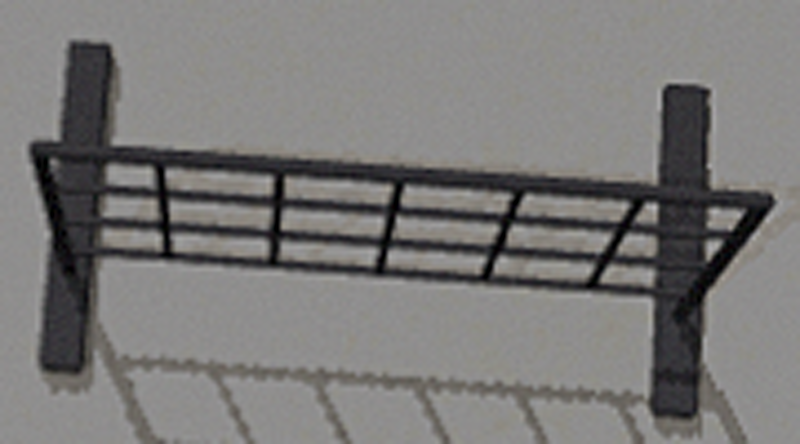

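Run:
```python
from h import *
s=load('side0');t=load('top0')
T=lambda x,y:(360+(x-400)/5-.4,235+y/5-.4)
S=lambda x,y:(340+x/4.444-.4,160+y/4.444-.4)
for n,u,v in[('knobtop',(163,100),(702,133))]:
    P,e=tri(s,S(*u),t,T(*v)); print(n,P,e)
q=np.array([onz(t,T(x,y),P[2])[:2] for x,y in[(680,95),(735,122),(715,172),(662,148)]]); print(q, np.degrees(np.arctan2(*(np.roll(q,-1,0)-q).T[::-1])), np.linalg.norm(np.roll(q,-1,0)-q,axis=1), q.mean(0))
# rim ellipse
c=onz(t,T(592,294),.08); d=P[:2]-c[:2]; print('rim c',c,'dist',np.linalg.norm(d),'yaw',np.degrees(np.arctan2(d[1],d[0])))
E=[]
for us,ut in [((80,253),(36,148)),((420,49),(771,200))]:
    p,e=tri(s,(195+us[0]/4-.4,150+us[1]/4-.4),t,(225+ut[0]/4.444-.4,115+ut[1]/4.444-.4)); print('bar end',p,e); E.append(p)
d=E[0]-E[1]; print('len',np.linalg.norm(d),'mid',(E[0]+E[1])/2,'yaw of y',np.degrees(np.arctan2(d[1],d[0])), 'xdir',np.degrees(np.arctan2(d[1],d[0]))-90)
p=onz(t,(225+402/4.444,115+172/4.444),.2);print('wire mid at bar',p)
```

```text
knobtop [ 0.45521794 -0.24880145  0.1738502 ] 0.0004311864125873585
[[ 0.4692039  -0.2414018 ]
 [ 0.4594264  -0.26097676]
 [ 0.441355   -0.25277062]
 [ 0.449986   -0.23393644]] [-116.54168568  155.57741303   65.37977462  -21.22909015] [0.02188101 0.01984732 0.02071764 0.02061696] [ 0.45499283 -0.24727141]
rim c [ 0.40215185 -0.22789008  0.08      ] dist 0.057037669352649416 yaw -21.507553640817555
bar end [0.65832957 0.09121316 0.20037667] 0.0017767938235066813
bar end [ 0.63817116 -0.21196967  0.19743744] 0.0021213326353825843
len 0.3038664706399651 mid [ 0.64825036 -0.06037825  0.19890705] yaw of y 86.19604427601548 xdir -3.803955723984515
wire mid at bar [ 0.64879932 -0.05987455  0.2       ]
```

```bash
cat >> h.py <<'E'
from scipy.spatial.transform import Rotation as Rn
def plan(p,yaw):
    s=observe(); R=Rn.from_euler('xyz',s['tool_rot']); Rt=Rn.from_euler('xyz',[np.pi,0,np.radians(yaw)])
    print('pos',s['position'].round(4),'rpy',np.degrees(s['tool_rot']).round(2),'t',s['clock'],'F',s['force'].round(2),'w',round(s['grip_width'],4))
    print('shift mm',(R.inv().apply(np.array(p)-s['position'])*1000).round(1),'turn deg',np.degrees((R.inv()*Rt).as_rotvec()).round(2))
E
python3 -c "
from h import *
plan([.4552,-.2483,.231],-23)"
```

```text
pos [ 0.2744 -0.5612  0.2308] rpy [ 1.800e+02  6.000e-02 -6.394e+01] t 0.1 F [ 0.6   0.3  -0.82] w 0.085
shift mm [-201.7 -299.9   -0. ] turn deg [-2.000e-02  6.000e-02 -4.094e+01]
```

```bash
python3 -m pendant '[{"dx":-20,"dy":-30,"az":-4,"claw":70},{"dx":-40,"dy":-60,"az":-8,"claw":70},{"dx":-61,"dy":-90,"az":-12,"claw":70},{"dx":-81,"dy":-120,"az":-16,"claw":70},{"dx":-101,"dy":-150,"az":-20,"claw":70},{"dx":-121,"dy":-180,"az":-25,"claw":70},{"dx":-141,"dy":-210,"az":-29,"claw":70},{"dx":-161,"dy":-240,"az":-33,"claw":70},{"dx":-182,"dy":-270,"az":-37,"claw":70},{"dx":-202,"dy":-300,"az":-41,"claw":70}]'
python3 -m pendant '[{"claw":70},{"claw":70},{"claw":70}]'
python3 - <<'E'
from h import *
plan([.4552,-.2483,.137],-23)
a=grab('side','side1')['image'];b=grab('top','top1')['image']
o=np.zeros((600,800,3),np.uint8)
o[:,:400]=cv2.resize(a[80:260,320:440],(400,600),interpolation=cv2.INTER_CUBIC);o[:400,400:]=cv2.resize(b[200:320,350:470],(400,400),interpolation=cv2.INTER_CUBIC)
cv2.imwrite('pics/z4.png',o)
E
```

```text
pos [ 0.2744 -0.5612  0.2308] rpy [ 1.800e+02  6.000e-02 -6.394e+01] t 0.1 F [ 0.6   0.3  -0.82] w 0.085
shift mm [-201.6 -299.9   94. ] turn deg [-2.000e-02  6.000e-02 -4.094e+01]schema error: expected keys dx, dy, dz, ax, ay, az, claw
schema error: expected keys dx, dy, dz, ax, ay, az, claw
```

View pics/z4.png

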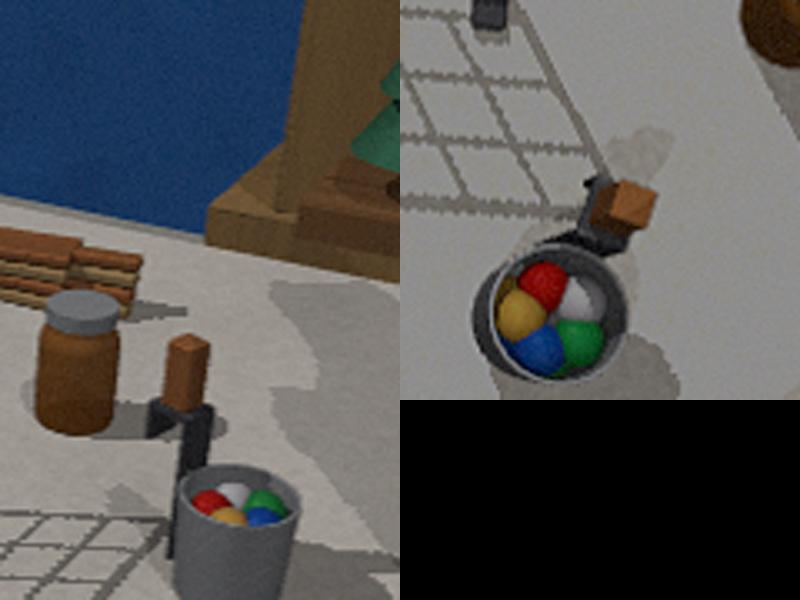

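The pendant refused the call because every row needs all seven keys, so nothing moved. I'll send it again in full.

```bash
python3 -m pendant '[{"dx":-20,"dy":-30,"dz":0,"ax":0,"ay":0,"az":-4,"claw":70},{"dx":-40,"dy":-60,"dz":0,"ax":0,"ay":0,"az":-8,"claw":70},{"dx":-61,"dy":-90,"dz":0,"ax":0,"ay":0,"az":-12,"claw":70},{"dx":-81,"dy":-120,"dz":0,"ax":0,"ay":0,"az":-16,"claw":70},{"dx":-101,"dy":-150,"dz":0,"ax":0,"ay":0,"az":-20,"claw":70},{"dx":-121,"dy":-180,"dz":0,"ax":0,"ay":0,"az":-25,"claw":70},{"dx":-141,"dy":-210,"dz":0,"ax":0,"ay":0,"az":-29,"claw":70},{"dx":-161,"dy":-240,"dz":0,"ax":0,"ay":0,"az":-33,"claw":70},{"dx":-182,"dy":-270,"dz":0,"ax":0,"ay":0,"az":-37,"claw":70},{"dx":-202,"dy":-300,"dz":0,"ax":0,"ay":0,"az":-41,"claw":70}]'
python3 -m pendant '[{"dx":0,"dy":0,"dz":0,"ax":0,"ay":0,"az":0,"claw":70},{"dx":0,"dy":0,"dz":0,"ax":0,"ay":0,"az":0,"claw":70},{"dx":0,"dy":0,"dz":0,"ax":0,"ay":0,"az":0,"claw":70}]'
python3 - <<'E'
from h import *
plan([.4552,-.2483,.137],-23)
a=grab('side','side1')['image'];b=grab('top','top1')['image']
o=np.zeros((600,800,3),np.uint8)
o[:,:400]=cv2.resize(a[80:260,320:440],(400,600),interpolation=cv2.INTER_CUBIC);o[:400,400:]=cv2.resize(b[200:320,350:470],(400,400),interpolation=cv2.INTER_CUBIC)
cv2.imwrite('pics/z4.png',o)
E
```

```text
clock: 1.03
position: [0.4558, -0.2466, 0.2314]
tool_rot: [3.141, -0.0, -0.397]
force: [0.3, -1.2, -0.3]
grip_width: 0.0703
clock: 1.28
position: [0.455, -0.2486, 0.2312]
tool_rot: [3.141, 0.0, -0.401]
force: [-0.2, -0.2, 0.2]
grip_width: 0.0701
pos [ 0.455  -0.2486  0.2312] rpy [ 1.7998e+02  1.0000e-02 -2.2980e+01] t 1.2833 F [-0.19 -0.19  0.23] w 0.0701
shift mm [ 0.1 -0.4 94.2] turn deg [0.02 0.01 0.02]
```

View pics/z4.png

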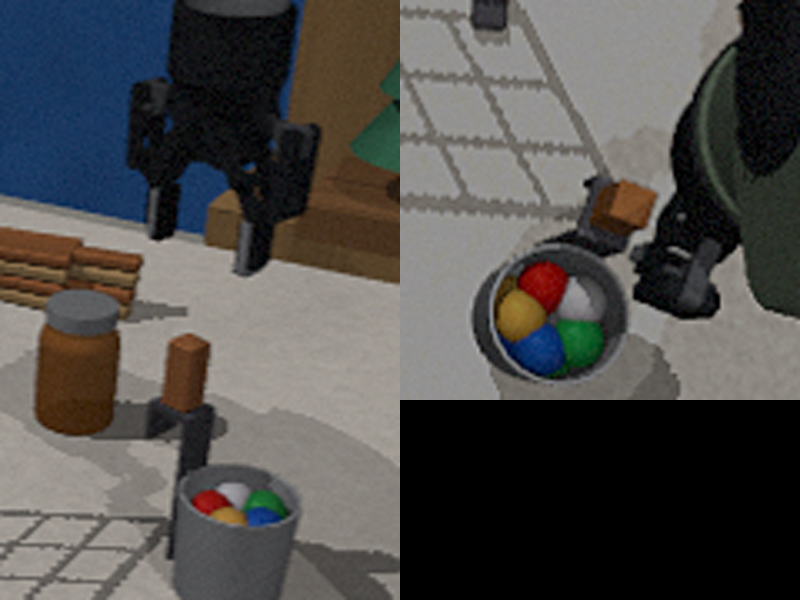

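Run:
```python
from h import *
p=observe()['position']
for n in('side1','top1'):
    f=load(n); 
    y=np.radians(-23); d=np.array([np.cos(y),np.sin(y),0])
    for q in (p,p+.035*d+[0,0,.007],p-.035*d+[0,0,.007],[.4552,-.2488,.174]):
        u=proj(f,q); print(n,u.round(1), ((u-[320,80])*10/3).round() if n[0]=='s' else ((u-[350,200])*10/3+[400,0]).round())
```

```text
side1 [379.4 159.1] [198. 264.]
side1 [368.2 151.4] [161. 238.]
side1 [391.9 161.3] [240. 271.]
side1 [376.2 182. ] [187. 340.]
top1 [429.3 258. ] [664. 193.]
top1 [437.4 238.7] [691. 129.]
top1 [423.4 276.7] [645. 256.]
top1 [420.1 261.3] [634. 204.]
```

The side view shows the fingers straddling the knob as the projection predicts (inner faces near (161,238) and (240,271) in the crop). Next I descend and grip.

```bash
python3 -m pendant '[{"dx":0,"dy":0,"dz":12,"ax":0,"ay":0,"az":0,"claw":70},{"dx":0,"dy":0,"dz":24,"ax":0,"ay":0,"az":0,"claw":70},{"dx":0,"dy":0,"dz":36,"ax":0,"ay":0,"az":0,"claw":70},{"dx":0,"dy":0,"dz":48,"ax":0,"ay":0,"az":0,"claw":70},{"dx":0,"dy":0,"dz":60,"ax":0,"ay":0,"az":0,"claw":70},{"dx":0,"dy":0,"dz":72,"ax":0,"ay":0,"az":0,"claw":70},{"dx":0,"dy":0,"dz":82,"ax":0,"ay":0,"az":0,"claw":70},{"dx":0,"dy":0,"dz":90,"ax":0,"ay":0,"az":0,"claw":70},{"dx":0,"dy":0,"dz":94,"ax":0,"ay":0,"az":0,"claw":70},{"dx":0,"dy":0,"dz":94,"ax":0,"ay":0,"az":0,"claw":60}]'
python3 -m pendant '[{"dx":0,"dy":0,"dz":0,"ax":0,"ay":0,"az":0,"claw":45},{"dx":0,"dy":0,"dz":0,"ax":0,"ay":0,"az":0,"claw":45},{"dx":0,"dy":0,"dz":0,"ax":0,"ay":0,"az":0,"claw":35},{"dx":0,"dy":0,"dz":0,"ax":0,"ay":0,"az":0,"claw":35},{"dx":0,"dy":0,"dz":0,"ax":0,"ay":0,"az":0,"claw":30},{"dx":0,"dy":0,"dz":0,"ax":0,"ay":0,"az":0,"claw":30}]' 60
python3 - <<'E'
from h import *
plan([.4552,-.2483,.137],-23)
a=grab('side','side2')['image'];b=grab('top','top2')['image']
o=np.zeros((600,800,3),np.uint8)
o[:,:400]=cv2.resize(a[130:220,340:400],(400,600),interpolation=cv2.INTER_CUBIC);o[:400,400:]=cv2.resize(b[200:320,350:470],(400,400),interpolation=cv2.INTER_CUBIC)
cv2.imwrite('pics/z5.png',o)
E
```

```text
clock: 2.22
position: [0.4549, -0.2484, 0.1366]
tool_rot: [-3.142, 0.001, -0.401]
force: [-0.5, 0.0, -0.0]
grip_width: 0.0608
clock: 2.72
position: [0.4553, -0.2483, 0.1375]
tool_rot: [3.142, -0.0, -0.401]
force: [0.1, -0.5, 0.8]
grip_width: 0.0296
pos [ 0.4553 -0.2483  0.1375] rpy [ 1.800e+02 -1.000e-02 -2.295e+01] t 2.7167 F [ 0.07 -0.49  0.79] w 0.0296
shift mm [-0.1  0.1  0.5] turn deg [ 0.   -0.01  0.05]
```

View pics/z5.png

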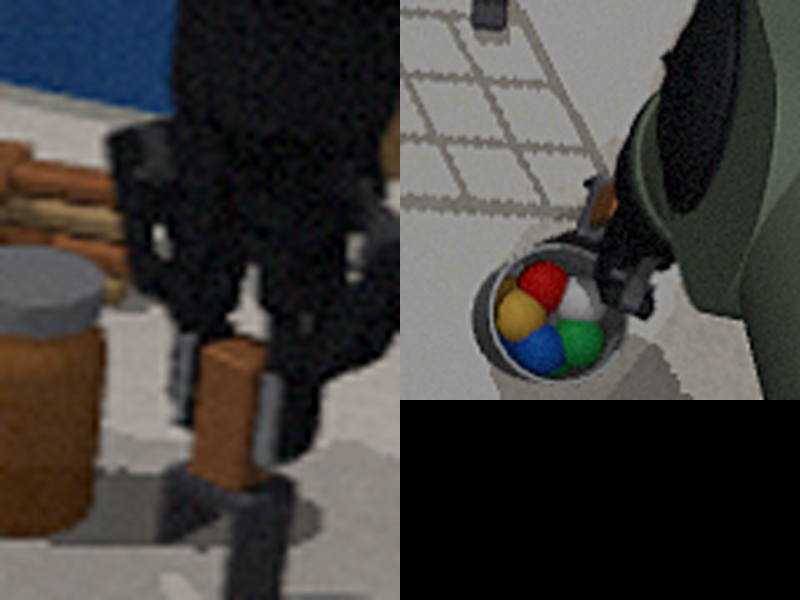

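The knob stands between the pads at crop (235,410), with only small gaps. I'll close on it now.

```bash
python3 -m pendant '[{"dx":0,"dy":0,"dz":0,"ax":0,"ay":0,"az":0,"claw":26},{"dx":0,"dy":0,"dz":0,"ax":0,"ay":0,"az":0,"claw":24},{"dx":0,"dy":0,"dz":0,"ax":0,"ay":0,"az":0,"claw":22},{"dx":0,"dy":0,"dz":0,"ax":0,"ay":0,"az":0,"claw":15},{"dx":0,"dy":0,"dz":0,"ax":0,"ay":0,"az":0,"claw":5},{"dx":0,"dy":0,"dz":0,"ax":0,"ay":0,"az":0,"claw":5}]' 70
python3 -m pendant '[{"dx":0,"dy":0,"dz":-4,"ax":0,"ay":0,"az":0,"claw":5},{"dx":0,"dy":0,"dz":-10,"ax":0,"ay":0,"az":0,"claw":5},{"dx":0,"dy":0,"dz":-20,"ax":0,"ay":0,"az":0,"claw":5},{"dx":0,"dy":0,"dz":-30,"ax":0,"ay":0,"az":0,"claw":5},{"dx":0,"dy":0,"dz":-30,"ax":0,"ay":0,"az":0,"claw":5},{"dx":0,"dy":0,"dz":-30,"ax":0,"ay":0,"az":0,"claw":5}]'
python3 - <<'E'
from h import *
plan([.4552,-.2483,.137],-23)
a=grab('side','side3')['image']
cv2.imwrite('pics/z6.png',cv2.resize(a[100:280,330:450],(400,600),interpolation=cv2.INTER_CUBIC))
E
```

```text
clock: 3.32
position: [0.4552, -0.2483, 0.1374]
tool_rot: [3.141, 0.0, -0.4]
force: [-1.1, 0.2, 5.5]
grip_width: 0.0215
clock: 3.82
position: [0.4556, -0.2485, 0.1681]
tool_rot: [3.141, -0.002, -0.401]
force: [0.4, 0.1, -3.2]
grip_width: 0.0215
pos [ 0.4556 -0.2485  0.1681] rpy [ 1.7999e+02 -9.0000e-02 -2.2960e+01] t 3.8167 F [ 0.44  0.11 -3.23] w 0.0215
shift mm [-0.5 -0.  31.1] turn deg [ 0.01 -0.09  0.04]
```

View pics/z6.png

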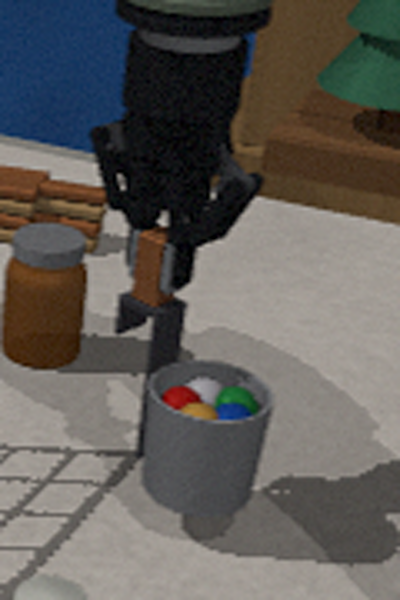

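Gripped: width is 21.5 mm and the lifted weight about 3.2 N. The side view shows the bucket hanging level under the knob. I'll raise it further.

```bash
python3 -m pendant '[{"dx":0,"dy":0,"dz":-6,"ax":0,"ay":0,"az":0,"claw":5},{"dx":0,"dy":0,"dz":-18,"ax":0,"ay":0,"az":0,"claw":5},{"dx":0,"dy":0,"dz":-32,"ax":0,"ay":0,"az":0,"claw":5},{"dx":0,"dy":0,"dz":-47,"ax":0,"ay":0,"az":0,"claw":5},{"dx":0,"dy":0,"dz":-62,"ax":0,"ay":0,"az":0,"claw":5},{"dx":0,"dy":0,"dz":-77,"ax":0,"ay":0,"az":0,"claw":5},{"dx":0,"dy":0,"dz":-92,"ax":0,"ay":0,"az":0,"claw":5},{"dx":0,"dy":0,"dz":-106,"ax":0,"ay":0,"az":0,"claw":5},{"dx":0,"dy":0,"dz":-116,"ax":0,"ay":0,"az":0,"claw":5},{"dx":0,"dy":0,"dz":-122,"ax":0,"ay":0,"az":0,"claw":5}]'
python3 - <<'E'
from h import *
plan([.6483,-.0604,.29],-3.8)
E
```

```text
clock: 4.7
position: [0.4555, -0.2483, 0.2904]
tool_rot: [3.142, -0.001, -0.4]
force: [0.3, 0.2, -2.4]
grip_width: 0.0215
pos [ 0.4555 -0.2483  0.2904] rpy [ 1.800e+02 -5.000e-02 -2.295e+01] t 4.7 F [ 0.35  0.18 -2.36] w 0.0215
shift mm [ 104.3 -248.2    0.5] turn deg [ 1.000e-02 -5.000e-02 -1.915e+01]
```

```bash
python3 -m pendant '[{"dx":3,"dy":-6,"dz":0,"ax":0,"ay":0,"az":0,"claw":5},{"dx":7,"dy":-16,"dz":0,"ax":0,"ay":0,"az":0,"claw":5},{"dx":12,"dy":-28,"dz":0,"ax":0,"ay":0,"az":0,"claw":5},{"dx":17,"dy":-41,"dz":0,"ax":0,"ay":0,"az":0,"claw":5},{"dx":23,"dy":-54,"dz":0,"ax":0,"ay":0,"az":0,"claw":5},{"dx":29,"dy":-68,"dz":0,"ax":0,"ay":0,"az":0,"claw":5},{"dx":35,"dy":-82,"dz":0,"ax":0,"ay":0,"az":0,"claw":5},{"dx":41,"dy":-96,"dz":0,"ax":0,"ay":0,"az":0,"claw":5},{"dx":47,"dy":-110,"dz":0,"ax":0,"ay":0,"az":0,"claw":5},{"dx":53,"dy":-124,"dz":0,"ax":0,"ay":0,"az":0,"claw":5}]'
python3 -m pendant '[{"dx":6,"dy":-14,"dz":0,"ax":0,"ay":0,"az":-2,"claw":5},{"dx":12,"dy":-28,"dz":0,"ax":0,"ay":0,"az":-4,"claw":5},{"dx":18,"dy":-42,"dz":0,"ax":0,"ay":0,"az":-6,"claw":5},{"dx":24,"dy":-56,"dz":0,"ax":0,"ay":0,"az":-8,"claw":5},{"dx":30,"dy":-70,"dz":0,"ax":0,"ay":0,"az":-10,"claw":5},{"dx":35,"dy":-84,"dz":0,"ax":0,"ay":0,"az":-12,"claw":5},{"dx":40,"dy":-97,"dz":0,"ax":0,"ay":0,"az":-14,"claw":5},{"dx":45,"dy":-109,"dz":0,"ax":0,"ay":0,"az":-16,"claw":5},{"dx":49,"dy":-118,"dz":0,"ax":0,"ay":0,"az":-18,"claw":5},{"dx":51,"dy":-124,"dz":0,"ax":0,"ay":0,"az":-19,"claw":5}]'
python3 -m pendant '[{"dx":0,"dy":0,"dz":0,"ax":0,"ay":0,"az":0,"claw":5},{"dx":0,"dy":0,"dz":0,"ax":0,"ay":0,"az":0,"claw":5},{"dx":0,"dy":0,"dz":0,"ax":0,"ay":0,"az":0,"claw":5}]'
python3 - <<'E'
from h import *
plan([.6483,-.0604,.29],-3.8)
a=grab('side','side4')['image'];b=grab('top','top4')['image']
o=np.zeros((600,800,3),np.uint8)
o[:,:400]=cv2.resize(a[70:280,200:340],(400,600),interpolation=cv2.INTER_CUBIC);o[:400,400:]=cv2.resize(b[110:250,250:390],(400,400),interpolation=cv2.INTER_CUBIC)
cv2.imwrite('pics/z7.png',o)
E
```

```text
clock: 5.53
position: [0.5532, -0.1529, 0.2882]
tool_rot: [-3.141, 0.002, -0.4]
force: [0.3, -0.7, -3.3]
grip_width: 0.0213
clock: 6.37
position: [0.6487, -0.0593, 0.2891]
tool_rot: [-3.141, 0.0, -0.065]
force: [0.6, -0.2, -3.3]
grip_width: 0.0214
clock: 6.62
position: [0.6475, -0.0611, 0.2893]
tool_rot: [3.141, 0.0, -0.07]
force: [-0.5, -0.6, -1.5]
grip_width: 0.021
pos [ 0.6475 -0.0611  0.2893] rpy [ 1.7997e+02  1.0000e-02 -4.0200e+00] t 6.6167 F [-0.47 -0.58 -1.48] w 0.021
shift mm [ 0.8 -0.8 -0.7] turn deg [ 0.03  0.01 -0.22]
```

View pics/z7.png

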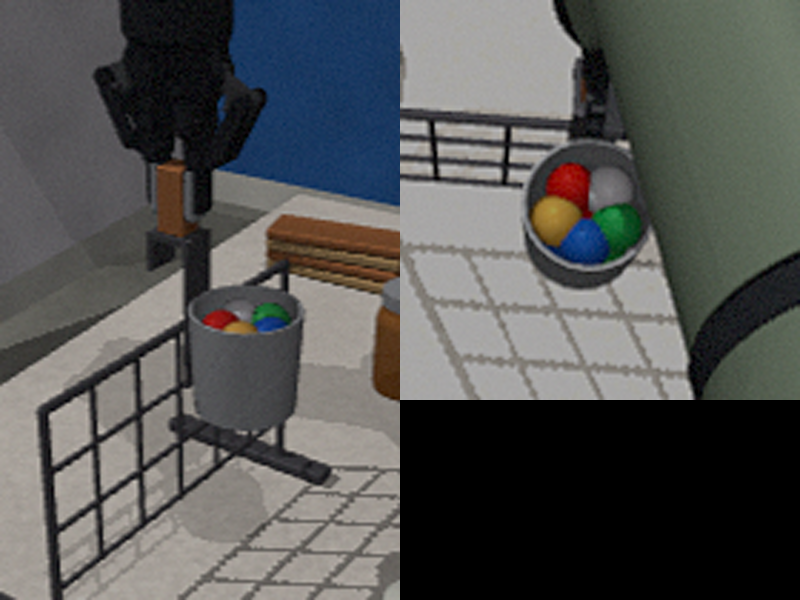

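Run:
```python
from h import *
p=observe()['position']; f=load('side4');t=load('top4'); y=np.radians(-4)
X=np.array([np.cos(y),np.sin(y),0]);Y=np.array([-np.sin(y),np.cos(y),0]);Z=np.array([0,0,1.])
h=p-.0164*Z
for n,q in dict(tongue_out_bot_L=h+.019*X+.015*Y-.025*Z,tongue_in_bot=h+.014*X+.015*Y-.025*Z,bridge_top_strapcorner=h-.019*X+.015*Y+.005*Z,bridge_top_tongue=h+.019*X+.015*Y+.005*Z, knobtop=h+.055*Z,rimc=h-.059*X-.041*Z,barmid=[.6483,-.0604,.204]).items():
    u=proj(f,q);v=proj(t,q);print(n,u.round(1),((u-[200,70])*2.857).round(),((v-[250,110])*2.857+[400,0]).round())
o=cv2.resize(f['image'][120:200,230:310],(600,600),interpolation=cv2.INTER_CUBIC);cv2.imwrite('pics/z8.png',o)
```

```text
tongue_out_bot_L [250.4 163.4] [144. 267.] [572.  72.]
tongue_in_bot [252.2 163.9] [149. 268.] [572.  79.]
bridge_top_strapcorner [264.9 154.1] [185. 240.] [572. 116.]
bridge_top_tongue [250. 150.] [143. 228.] [575.  54.]
knobtop [261.4 126.4] [175. 161.] [606.  57.]
rimc [285.2 177. ] [243. 306.] [587. 203.]
barmid [261.7 182. ] [176. 320.] [588. 124.]
```

View pics/z8.png

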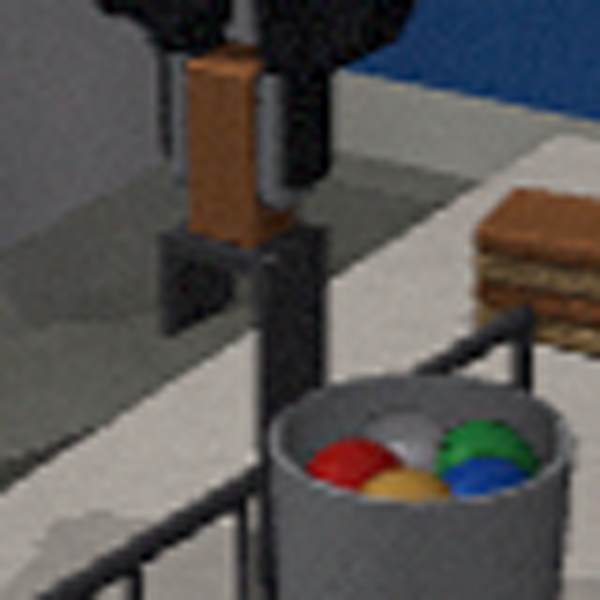

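The hook's projected corners match the picture within about 1 px, for example the tongue bottom at (251.6,164.4) against a predicted (250.4,163.4), so it is aligned over the bar. Lowering now.

```bash
python3 -m pendant '[{"dx":1,"dy":-1,"dz":4,"ax":0,"ay":0,"az":0,"claw":5},{"dx":1,"dy":-1,"dz":10,"ax":0,"ay":0,"az":0,"claw":5},{"dx":1,"dy":-1,"dz":17,"ax":0,"ay":0,"az":0,"claw":5},{"dx":1,"dy":-1,"dz":24,"ax":0,"ay":0,"az":0,"claw":5},{"dx":1,"dy":-1,"dz":31,"ax":0,"ay":0,"az":0,"claw":5},{"dx":1,"dy":-1,"dz":38,"ax":0,"ay":0,"az":0,"claw":5},{"dx":1,"dy":-1,"dz":45,"ax":0,"ay":0,"az":0,"claw":5},{"dx":1,"dy":-1,"dz":51,"ax":0,"ay":0,"az":0,"claw":5},{"dx":1,"dy":-1,"dz":55,"ax":0,"ay":0,"az":0,"claw":5},{"dx":1,"dy":-1,"dz":57,"ax":0,"ay":0,"az":0,"claw":5}]'
python3 -m pendant '[{"dx":0,"dy":0,"dz":0,"ax":0,"ay":0,"az":0,"claw":5},{"dx":0,"dy":0,"dz":0,"ax":0,"ay":0,"az":0,"claw":5}]'
python3 - <<'E'
from h import *
plan([.6483,-.0604,.2204],-3.8)
a=grab('side','side5')['image'];b=grab('top','top5')['image']
o=np.zeros((600,800,3),np.uint8)
o[:,:500]=cv2.resize(a[140:260,220:320],(500,600),interpolation=cv2.INTER_CUBIC);o[:300,500:]=cv2.resize(b[110:210,290:390],(300,300),interpolation=cv2.INTER_CUBIC)
cv2.imwrite('pics/z9.png',o)
E
```

```text
clock: 7.55
position: [0.6487, -0.0595, 0.2315]
tool_rot: [-3.142, 0.001, -0.069]
force: [-0.2, 0.1, -2.0]
grip_width: 0.021
clock: 7.72
position: [0.6489, -0.0594, 0.2325]
tool_rot: [-3.142, -0.0, -0.069]
force: [0.2, 0.4, -2.8]
grip_width: 0.0211
pos [ 0.6489 -0.0594  0.2325] rpy [-1.80e+02 -2.00e-02 -3.94e+00] t 7.7167 F [ 0.22  0.35 -2.76] w 0.0211
shift mm [-0.6  1.  12.1] turn deg [-0.   -0.02 -0.14]
```

View pics/z9.png

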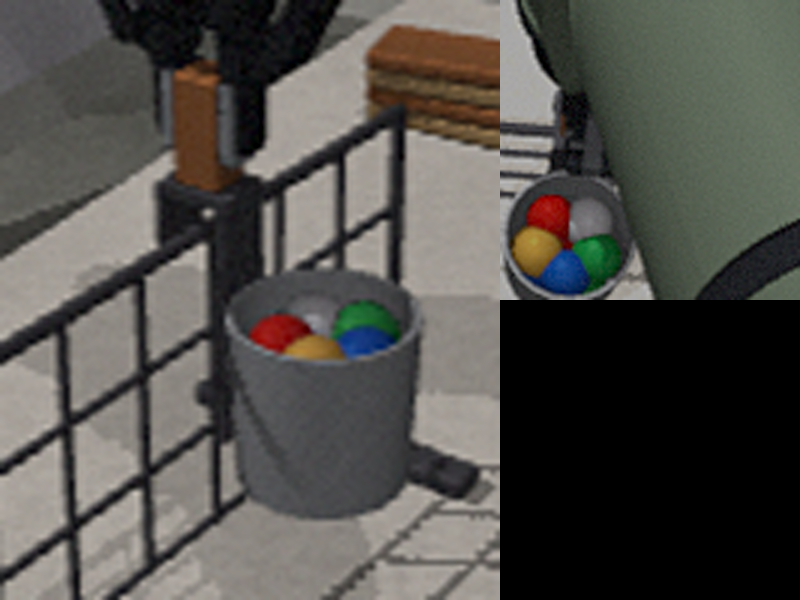

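The tongue (crop x about 160–205) now drops behind the bar and the strap is in front. A sliver of light at (208,213) shows the roughly 12 mm gap still to close.

```bash
python3 -m pendant '[{"dx":0,"dy":0,"dz":2,"ax":0,"ay":0,"az":0,"claw":5},{"dx":0,"dy":0,"dz":4,"ax":0,"ay":0,"az":0,"claw":5},{"dx":0,"dy":0,"dz":6,"ax":0,"ay":0,"az":0,"claw":5},{"dx":0,"dy":0,"dz":7,"ax":0,"ay":0,"az":0,"claw":5},{"dx":0,"dy":0,"dz":8,"ax":0,"ay":0,"az":0,"claw":5},{"dx":0,"dy":0,"dz":9,"ax":0,"ay":0,"az":0,"claw":5},{"dx":0,"dy":0,"dz":10,"ax":0,"ay":0,"az":0,"claw":5},{"dx":0,"dy":0,"dz":10,"ax":0,"ay":0,"az":0,"claw":5}]'
python3 -m pendant '[{"dx":0,"dy":0,"dz":0.5,"ax":0,"ay":0,"az":0,"claw":5},{"dx":0,"dy":0,"dz":1,"ax":0,"ay":0,"az":0,"claw":5},{"dx":0,"dy":0,"dz":1,"ax":0,"ay":0,"az":0,"claw":5}]'
python3 -m pendant '[{"dx":0,"dy":0,"dz":0.5,"ax":0,"ay":0,"az":0,"claw":5},{"dx":0,"dy":0,"dz":1,"ax":0,"ay":0,"az":0,"claw":5},{"dx":0,"dy":0,"dz":1,"ax":0,"ay":0,"az":0,"claw":5}]'
python3 -m pendant '[{"dx":0,"dy":0,"dz":0,"ax":0,"ay":0,"az":0,"claw":5}]'
```

```text
clock: 8.48
position: [0.6487, -0.0595, 0.2221]
tool_rot: [-3.142, 0.0, -0.069]
force: [-0.0, -0.3, -2.2]
grip_width: 0.0211
clock: 8.73
position: [0.6488, -0.0594, 0.2212]
tool_rot: [-3.142, 0.0, -0.069]
force: [-0.0, 0.3, -3.4]
grip_width: 0.0211
clock: 8.98
position: [0.6489, -0.0594, 0.2205]
tool_rot: [3.142, -0.0, -0.069]
force: [-1.4, -0.1, 0.7]
grip_width: 0.0212
clock: 9.07
position: [0.6489, -0.0595, 0.2205]
tool_rot: [3.142, -0.0, -0.069]
force: [-1.3, -0.0, 2.3]
grip_width: 0.0211
```

The force changed sign at TCP z = 0.2205, where I predicted contact, so the hook is resting on the bar. I'll hold, look, and then ease the grip.

```bash
python3 -m pendant '[{"dx":0,"dy":0,"dz":0.5,"ax":0,"ay":0,"az":0,"claw":5},{"dx":0,"dy":0,"dz":0.5,"ax":0,"ay":0,"az":0,"claw":5},{"dx":0,"dy":0,"dz":0.5,"ax":0,"ay":0,"az":0,"claw":5}]' 40
python3 - <<'E'
from h import *
plan([.6483,-.0604,.2204],-3.8)
a=grab('side','side6')['image']
cv2.imwrite('pics/z10.png',cv2.resize(a[140:260,220:320],(500,600),interpolation=cv2.INTER_CUBIC))
E
```

```text
clock: 9.32
position: [0.6489, -0.0595, 0.2205]
tool_rot: [3.142, -0.001, -0.069]
force: [-1.9, 0.5, 8.3]
grip_width: 0.0207
pos [ 0.6489 -0.0595  0.2205] rpy [ 1.80e+02 -4.00e-02 -3.95e+00] t 9.3167 F [-1.93  0.51  8.27] w 0.0207
shift mm [-0.6  1.   0.1] turn deg [ 0.   -0.04 -0.15]
```

View pics/z10.png

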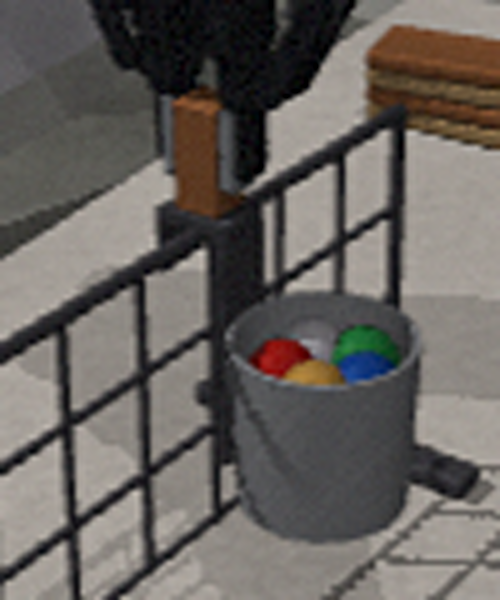

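The bridge now sits on the bar (around (215,235) in the crop) with no gap. I'll ease off the extra press and open slowly.

```bash
python3 -m pendant '[{"dx":0,"dy":0,"dz":-0.5,"ax":0,"ay":0,"az":0,"claw":5},{"dx":0,"dy":0,"dz":-0.5,"ax":0,"ay":0,"az":0,"claw":5}]' 20
python3 -m pendant '[{"dx":0,"dy":0,"dz":0,"ax":0,"ay":0,"az":0,"claw":20.5},{"dx":0,"dy":0,"dz":0,"ax":0,"ay":0,"az":0,"claw":21},{"dx":0,"dy":0,"dz":0,"ax":0,"ay":0,"az":0,"claw":21.4},{"dx":0,"dy":0,"dz":0,"ax":0,"ay":0,"az":0,"claw":21.8},{"dx":0,"dy":0,"dz":0,"ax":0,"ay":0,"az":0,"claw":22.2},{"dx":0,"dy":0,"dz":0,"ax":0,"ay":0,"az":0,"claw":22.6},{"dx":0,"dy":0,"dz":0,"ax":0,"ay":0,"az":0,"claw":23},{"dx":0,"dy":0,"dz":0,"ax":0,"ay":0,"az":0,"claw":23.4},{"dx":0,"dy":0,"dz":0,"ax":0,"ay":0,"az":0,"claw":23.8},{"dx":0,"dy":0,"dz":0,"ax":0,"ay":0,"az":0,"claw":24.2}]'
python3 -m pendant '[{"dx":0,"dy":0,"dz":0,"ax":0,"ay":0,"az":0,"claw":24.6},{"dx":0,"dy":0,"dz":0,"ax":0,"ay":0,"az":0,"claw":25},{"dx":0,"dy":0,"dz":0,"ax":0,"ay":0,"az":0,"claw":25.4},{"dx":0,"dy":0,"dz":0,"ax":0,"ay":0,"az":0,"claw":25.8},{"dx":0,"dy":0,"dz":0,"ax":0,"ay":0,"az":0,"claw":26.2},{"dx":0,"dy":0,"dz":0,"ax":0,"ay":0,"az":0,"claw":26.6},{"dx":0,"dy":0,"dz":0,"ax":0,"ay":0,"az":0,"claw":27},{"dx":0,"dy":0,"dz":0,"ax":0,"ay":0,"az":0,"claw":27.5},{"dx":0,"dy":0,"dz":0,"ax":0,"ay":0,"az":0,"claw":28},{"dx":0,"dy":0,"dz":0,"ax":0,"ay":0,"az":0,"claw":28.5}]'
python3 - <<'E'
from h import *
a=grab('side','side7')['image']
cv2.imwrite('pics/z11.png',cv2.resize(a[140:260,220:320],(500,600),interpolation=cv2.INTER_CUBIC))
E
```

```text
clock: 9.53
position: [0.6489, -0.0594, 0.2205]
tool_rot: [-3.142, -0.0, -0.069]
force: [-2.5, -0.5, 3.8]
grip_width: 0.0215
clock: 10.37
position: [0.6488, -0.0595, 0.2202]
tool_rot: [-3.142, 0.0, -0.069]
force: [-0.1, 0.2, -0.1]
grip_width: 0.0242
clock: 11.2
position: [0.6488, -0.0595, 0.2203]
tool_rot: [-3.142, 0.0, -0.069]
force: [-0.0, -0.0, 0.3]
grip_width: 0.0286
```

View pics/z11.png

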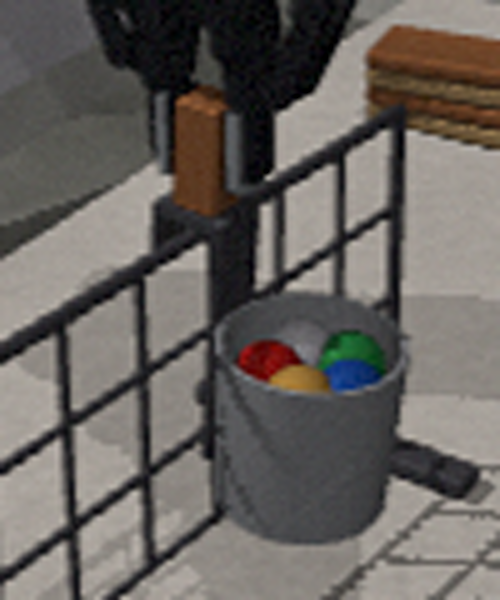

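The bucket has settled with a small lean, its back on the wires, and the forces are near zero. I'll keep opening gently.

```bash
python3 -m pendant '[{"dx":0,"dy":0,"dz":0,"ax":0,"ay":0,"az":0,"claw":29.2},{"dx":0,"dy":0,"dz":0,"ax":0,"ay":0,"az":0,"claw":30},{"dx":0,"dy":0,"dz":0,"ax":0,"ay":0,"az":0,"claw":31},{"dx":0,"dy":0,"dz":0,"ax":0,"ay":0,"az":0,"claw":32},{"dx":0,"dy":0,"dz":0,"ax":0,"ay":0,"az":0,"claw":33},{"dx":0,"dy":0,"dz":0,"ax":0,"ay":0,"az":0,"claw":34},{"dx":0,"dy":0,"dz":0,"ax":0,"ay":0,"az":0,"claw":35},{"dx":0,"dy":0,"dz":0,"ax":0,"ay":0,"az":0,"claw":36},{"dx":0,"dy":0,"dz":0,"ax":0,"ay":0,"az":0,"claw":38},{"dx":0,"dy":0,"dz":0,"ax":0,"ay":0,"az":0,"claw":40}]'
python3 -m pendant '[{"dx":0,"dy":0,"dz":0,"ax":0,"ay":0,"az":0,"claw":44},{"dx":0,"dy":0,"dz":0,"ax":0,"ay":0,"az":0,"claw":48},{"dx":0,"dy":0,"dz":0,"ax":0,"ay":0,"az":0,"claw":52},{"dx":0,"dy":0,"dz":0,"ax":0,"ay":0,"az":0,"claw":56},{"dx":0,"dy":0,"dz":0,"ax":0,"ay":0,"az":0,"claw":60},{"dx":0,"dy":0,"dz":0,"ax":0,"ay":0,"az":0,"claw":64},{"dx":0,"dy":0,"dz":0,"ax":0,"ay":0,"az":0,"claw":68},{"dx":0,"dy":0,"dz":0,"ax":0,"ay":0,"az":0,"claw":70},{"dx":0,"dy":0,"dz":0,"ax":0,"ay":0,"az":0,"claw":70},{"dx":0,"dy":0,"dz":0,"ax":0,"ay":0,"az":0,"claw":70}]'
python3 - <<'E'
from h import *
a=grab('side','side8')['image']
cv2.imwrite('pics/z12.png',cv2.resize(a[140:260,220:320],(500,600),interpolation=cv2.INTER_CUBIC))
E
```

```text
clock: 12.08
position: [0.6488, -0.0595, 0.2203]
tool_rot: [-3.142, 0.0, -0.069]
force: [-0.5, -0.5, 0.2]
grip_width: 0.0398
clock: 12.92
position: [0.6488, -0.0594, 0.2203]
tool_rot: [-3.142, 0.0, -0.069]
force: [0.4, -0.2, 0.1]
grip_width: 0.0698
```

View pics/z12.png

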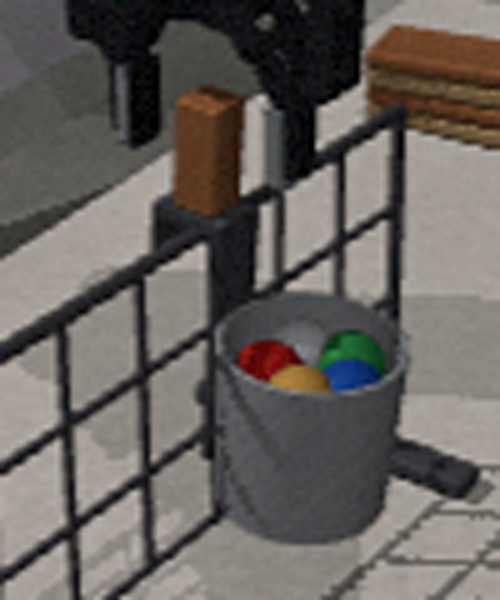

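The bucket hangs still and the knob is clear of both pads, at about (125,100) and (275,145) in the crop. I'll retreat straight up.

```bash
python3 -m pendant '[{"dx":0,"dy":0,"dz":-6,"ax":0,"ay":0,"az":0,"claw":70},{"dx":0,"dy":0,"dz":-16,"ax":0,"ay":0,"az":0,"claw":70},{"dx":0,"dy":0,"dz":-28,"ax":0,"ay":0,"az":0,"claw":70},{"dx":0,"dy":0,"dz":-42,"ax":0,"ay":0,"az":0,"claw":70},{"dx":0,"dy":0,"dz":-56,"ax":0,"ay":0,"az":0,"claw":70},{"dx":0,"dy":0,"dz":-70,"ax":0,"ay":0,"az":0,"claw":70},{"dx":0,"dy":0,"dz":-84,"ax":0,"ay":0,"az":0,"claw":70},{"dx":0,"dy":0,"dz":-96,"ax":0,"ay":0,"az":0,"claw":70},{"dx":0,"dy":0,"dz":-100,"ax":0,"ay":0,"az":0,"claw":70},{"dx":0,"dy":0,"dz":-100,"ax":0,"ay":0,"az":0,"claw":70}]'
python3 - <<'E'
from h import *
a=grab('side','side9')['image'];b=grab('top','top9')['image']
o=np.zeros((600,800,3),np.uint8)
o[:,:400]=cv2.resize(a[80:260,210:330],(400,600),interpolation=cv2.INTER_CUBIC);o[:300,400:]=cv2.resize(b,(400,300),interpolation=cv2.INTER_AREA)
o[300:600,400:]=cv2.resize(a,(400,300),interpolation=cv2.INTER_AREA)
cv2.imwrite('pics/z13.png',o)
def knob(im):
    m=cv2.inRange(cv2.cvtColor(im,cv2.COLOR_BGR2HSV),(3,110,60),(16,255,255)); k,l,s,c=cv2.connectedComponentsWithStats(m)
    return [c[i].round(1) for i in range(1,k) if s[i,4]>40]
print([q for q in knob(a) if abs(q[0]-256)<5 and q[1]>300],[q for q in knob(b) if abs(q[0]-150)<8])
d=[cv2.absdiff(load('side8')['image'],a)[190:260,250:320].mean()]; print('motion diff',d)
s=observe(); print(s['clock'],s['force'].round(2),s['position'].round(3))
E
```

```text
clock: 13.8
position: [0.6492, -0.0594, 0.3218]
tool_rot: [3.142, -0.002, -0.069]
force: [-0.3, -0.0, -0.3]
grip_width: 0.0698
[array([255.9, 341. ])] [array([150. , 258.5])]
motion diff [np.float64(4.380680272108844)]
13.9 [ 0.62 -0.12 -0.29] [ 0.649 -0.059  0.32 ]
```

View pics/z13.png

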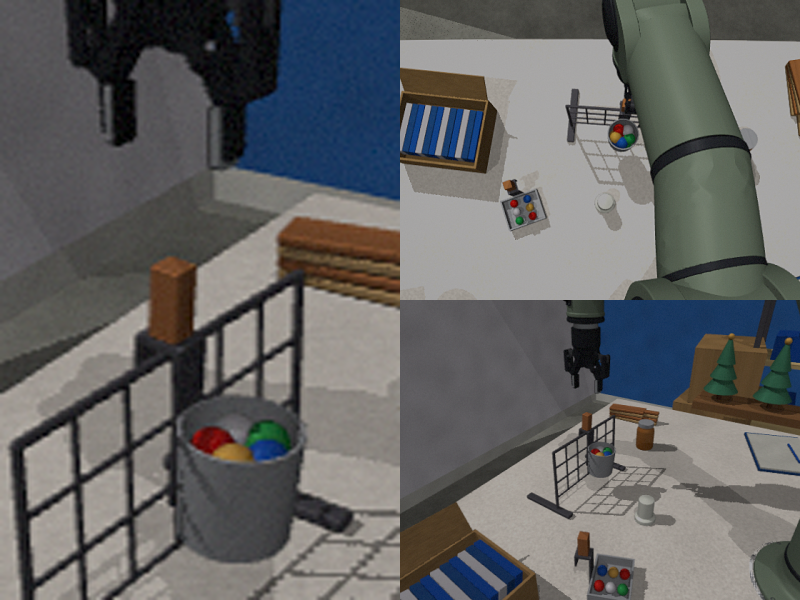

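The bucket hangs on the bar (crop bridge near (170,345)) and the gripper is about 100 mm above its release height. The tray knob is at the same pixels as at the start: (255.9,341.0) and (150,258.5). Handing in.

```bash
python3 -c "
from h import *
print(job_done())"
```

```text
the job is handed in; nothing more can be done
None
```

The bucket now hangs on the top bar of the stand, within about 2 mm of the bar's middle by my measurement, and I handed the job in at about 14 s of the 48 s. I gripped it by its knob, turned it about 19° to square it with the bar, and lowered it until the force reading showed it resting there. I then opened the grip in steps of under half a millimetre until the bucket had settled.

**Checks:**
- **Seating:** the force changed sign at the height I had predicted for contact (0.2205 m).
- **After release:** the last pictures show the hook over the bar and a small lean with the bucket's back on the wires. I did not measure the lean angle. The position looks unchanged since the grip opened. A pixel comparison of the last two views (mean difference 4.4) was not conclusive on its own, since noise and the arm's shadow also count in it.
- **Robot:** the gripper is about 100 mm above its release height, with near-zero contact force.
- **Tray:** its knob is at the same pixels as at the start in both views, to within about 0.2 px.

**Disagreements:**
- My measured heights came out a few millimetres below the text: 174 against 176 mm for the bucket's knob top, and about 199 mm for the bar, whose top should be at 204 mm. The side camera seems to read about 2 px low, and because both were low it did not affect the placing.
- My first move was refused because its rows lacked some keys. Nothing moved, and I sent it again in full.

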